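# Swing the hold-down strap over the undrilled blank

### The arm

A 7-joint arm with a two-finger parallel gripper is mounted at the origin on a cart in front of the work surface, level with it; the furniture and walls round the work are solid. World frame = base frame: x ahead of the robot, y to its left, z up, the work surface at z = 0. Lengths are in m, angles in rad, forces in N, time in s.
With the tool pointing down it reaches from about 0.425 to 0.925 m from the base axis. Payload 6.8 kg.
Tool frame: the origin (TCP) lies midway between the tips of the shut fingers; the grasp point (between the pads) lies 19 mm behind it; x points along the fingers, y is the direction in which the jaws open and shut, and the axes are right-handed (so a half turn about x gives the same grasp; the last joint's range is limited). The gripper opens to 85 mm and grips with 20 to 120 N. Pads are 22 mm wide; open, the fingers measure 114 mm over their backs; the gripper's body (76 mm by 85 mm) begins 54 mm behind the grasp point. The pads swing forward as they close: fully open they stand 13 mm farther back than shut.
Start: joints at [1.017, 0.477, 0.022, 1.555, -0.011, 1.109, -0.083], TCP at [0.291, -0.609, 0.231] pointing down, gripper open.
Joint ranges: [-2.96, 2.96], [-0.34, 2.1], [-1.41, 1.46], [0.24, 2.44], [-1.37, 4.51], [0.17, 1.92], [-2.96, 2.96]. Speed limits (rad/s): [2.39, 2.39, 3.14, 3.14, 3.14, 3.14, 3.14].

### API

Orientations are given as a rotation vector (axis times angle).
In Python, from bench import r, viewer, nets gives the robot as it stands.
- The arm moves only by the shell command python3 -m pendant 'ROWS' [FORCE]. ROWS is JSON, one flat list of numbers, 5 for each row, row after row: the finger opening in mm, from 0 to 85.4, then the shift along the tool's x, y, z in mm, then the turn about the tool's x in rad. A call has 1 to 20 rows; each row shifts and turns the commanded pose from where the row before left it, along the tool's axes as they then stand; what a row does not reach is not made up. A row lasts 1/8 s, in which the tool goes at most 62.5 mm and 10.7 degrees, less where a joint would pass 70% of its speed; a pose out of reach is approached as far as the arm can. A call with a gripper value outside its range is refused whole. The fingers move at their own pace and stop on an object; FORCE is the grip in N (left out, the last holds). Time passes only in rows, so rows that do not move let the fingers close. It gives the time, the measured TCP pose, the force and the opening at its end, in the units of the state.
- r.get_obs(): the state, without advancing time (a new reading comes with each control period).
- viewer.grab_frame(name): name is "side" or "top"; returns (picture, depth): 420x560x3 uint8, red, green, blue; 420x560 float32, m along the optical axis (not along the pixel's ray), 0 where there is no reading.
- viewer.calibration(name): a dict with "mtx" (3x3 intrinsics, pixels), "distortion" ([k1, k2, p1, p2, k3] as OpenCV has them; the pictures are not rectified), "world_to_cam" (4x4, takes a point from world to camera coordinates). Camera axes: x right, y up, looking along -z (the intrinsics and any distortion apply to the point x, -y, -z); pixel columns grow to the right and rows downward; lengths in m; the calibration is good to about 2 mm. A picture is of the moment at which its call begins. calibration takes no time and is no camera call.
- r.hand_in(): hands the job in, once; it reports no verdict.
Trained networks look in the newest picture that a camera, given by its name, has taken for a name from the list of things; names that differ only in an ending like _2 or _b are one class to them, and where a whole thing is asked for, a point or a joint stands for the part that bears it (a point fixed in the world has none). Each returns a list of dicts, best first, with "score" (0 to 1); they miss things now and then, are a little off and sometimes report something else, mostly with a low value. They report only what shows in the picture. A call takes as long as a camera call. They do not tell look-alikes from the thing itself.
- nets.look_for(name, camera): "location" ([x, y, z] in m, in world coordinates, good to about 4 mm: the middle of the surface that is visible of it).
- nets.silhouettes(name, camera): "mask" (420x560 bool, what is visible of it).
The state is a dict: "clock": time; "joints": joint angles; "qvel": joint speeds; "tau": joint torques, N m; "tcp_pos": TCP position; "orientation": TCP orientation; "contact_force": force on the tool from outside, world axes, zero at the start; "moment": the same for the moment, N m; "grip_width": finger opening in m.
Only numpy, scipy, OpenCV 4.12 (cv2) and the standard library are available. Lean on these libraries where they do the work, as an engineer would, in place of code of your own. Each camera call takes 0.05 s, during which the arm holds its last target. There are 200 camera calls.

### The job

One of the two wooden blanks on the drilling jig has not been drilled yet. Take the slotted strap by its red knob, lift that end, swing it about its loose pivot bolt to the side of the undrilled blank and lower it until its slot drops fully down over the upright bolt on that side, so that the strap lies flat across the blank. Leave both blanks in their nests and let go of the knob.

Things in the scene. Friction and masses are not known exactly. Their poses are not given: they have to be found in the camera images.
- jig: plywood board, 170 x 310 x 18 mm, fixed flat on the bench. Origin on the pivot bolt's axis at the underside; board spans x -135 to +35, y -155 to +155 mm (-x to the robot, +y to the left, turned up to 0.25 rad). Two nests with 6 mm fences hold a blank each, centred at x -30, y +63 (left) and y -63 mm (right). A cork rest in the middle carries the parked strap
- pivot (a point): on the pivot bolt's axis at the top of its boss, 30 mm above the bench, where the strap's underside lies. 10 mm shank; a fixed washer and hex head 13 mm above the boss keep the eye captive. The strap turns freely about the shank with 3 mm play each way, and its far end can be tilted up about 0.2 rad (knob about 35 mm up)
- bolt_left (a point): top of the left upright bolt, 44 mm above the bench: 9 mm thick, 125 mm from the pivot axis, standing 14 mm out of a brass collar of 18 mm diameter whose top is 30 mm above the bench. Its direction from the pivot is 65 degrees from the board's -x, towards the board's +y
- bolt_right (a point): top of the right upright bolt, the mirror image of the left one, towards the board's -y
- knob (a point): middle of the red knob on the strap's free end, 165 mm from the eye: upright, round, 26 mm diameter, grippable from 42 to 81 mm above the bench while the strap lies flat (this point at 60 mm). Axes are the strap's: x from the knob along the strap to the eye, y across it, z up. Parked at the start on the cork rest, pointing within 0.3 rad of the board's -x
- slot (a point): centre of the slot in the strap, half-way through its thickness: through slot, 34 mm long along the strap, 14 mm wide, 125 mm from the eye, 40 mm from the knob. 32.5 mm above the bench when the strap lies flat (parked or seated alike)
- plain_blank: the undrilled wooden blank, plain block 50 x 70 x 12 mm without holes, loose in the left or the right nest; origin at the centre of its underside (18 mm above the bench), 70 mm along its y
- drilled_blank: the blank already drilled, same size with two 14 mm through holes, loose in the other nest; origin at the centre of its underside
- strap: slotted aluminium strap, loose, 199 mm long, 34 wide, 5 thick, about 0.2 kg, stays where it is put; origin at the centre of its eye hole (16 mm) on the underside, the strap runs from there along its own -x
Not all that is in view belongs to the job. Leave any blue, orange or purple look-alike of the plain_blank alone.

How it is judged:
At the end, for the whole second after the job is handed in: The strap's slot is down over the upright bolt on the side where the undrilled blank lies (slot centre within 13 mm of the bolt's axis and lower than 37 mm above the bench), the strap lies level within 0.06 rad and still, and both blanks are within 12 mm of where they began (((y of plain_blank in the frame of jig above 0 m and horizontal distance between slot and bolt_left below 0.013 m) or (y of plain_blank in the frame of jig below 0 m and horizontal distance between slot and bolt_right below 0.013 m)) and height (world z) of slot below 0.037 m and angle between slot's own z axis and vertical below 0.06 rad and distance of each of plain_blank, drilled_blank from where it was at the start of the episode below 0.012 m and linear speed of strap below 0.02 m/s and angular speed of strap below 0.1 rad/s); the robot touches nothing.
It also fails if it takes over 40 s, if anything falls off the work surface, if the arm or the gripper's body presses on something with over 40 N, if the wrist force passes 120 N, or if a joint passes its speed limit or range.

## Working session

There is one attempt and no reset: what is moved stays moved. The work goes in short steps, Python scripts to look and compute and a shell command to move; the robot and the scene stay as the last step left them, time stands still between calls to the robot, and variables do not carry over. Pictures are saved under pics/ and viewed, about 8 in all and at most 12, crops included, and the job is handed in when it is done.

```bash
ls; mkdir -p pics; cat > h.py <<'E'
import numpy as np, cv2
from bench import r, viewer, nets
from scipy.spatial.transform import Rotation as R
def grab(c,name=None):
    p,d=viewer.grab_frame(c)
    if name: cv2.imwrite(f'pics/{name}.png',p[:,:,::-1])
    return p,d
def pts(c,d,mask):
    k=viewer.calibration(c); v,u=np.nonzero(mask&(d>0)); z=d[v,u]
    n=cv2.undistortPoints(np.c_[u,v].astype(float)[:,None],np.array(k['mtx']),np.array(k['distortion']))[:,0]
    pc=np.c_[n[:,0]*z,-n[:,1]*z,-z,np.ones(len(z))]
    return (np.linalg.inv(np.array(k['world_to_cam']))@pc.T).T[:,:3]
def proj(c,P):
    k=viewer.calibration(c); P=np.atleast_2d(P)
    q=(np.array(k['world_to_cam'])@np.c_[P,np.ones(len(P))].T).T[:,:3]*[1,-1,-1]
    return cv2.projectPoints(q,np.zeros(3),np.zeros(3),np.array(k['mtx']),np.array(k['distortion']))[0][:,0]
E
python3 - <<'E'
from h import *
np.set_printoptions(precision=4,suppress=True)
o=r.get_obs(); print(o['clock'],o['tcp_pos'],o['orientation'],R.from_rotvec(o['orientation']).as_matrix())
ims=[]
for c in ['top','side']:
    p,d=grab(c); ims.append(p)
    for n in ['knob','pivot','bolt_left','bolt_right','plain_blank','drilled_blank','slot']:
        print(c,n,[(np.round(x['location'],4).tolist(),round(x['score'],2)) for x in nets.look_for(n,c)])
    cv2.imwrite(f'pics/{c}0.png',p[:,:,::-1])
E
```

```text
pics
0.0 [ 0.2908 -0.6085  0.2303] [ 1.9744  0.4494 -1.9755] [[-0.0009  0.4312 -0.9022]
 [ 0.0016 -0.9022 -0.4312]
 [-1.     -0.0018  0.0001]]
top knob [([0.5305, 0.0979, 0.0345], 0.89), ([0.5894, 0.0488, 0.031], 0.54)]
top pivot [([0.5481, 0.1145, 0.0179], 0.62)]
top bolt_left [([0.5424, 0.1131, 0.022], 0.58)]
top bolt_right [([0.5443, 0.1124, 0.0182], 0.68)]
top plain_blank [([0.4097, -0.1162, 0.0116], 0.93), ([0.6493, -0.1437, 0.0159], 0.81), ([0.5732, 0.1689, 0.0317], 0.78), ([0.5122, 0.3538, 0.0143], 0.72), ([0.5328, -0.1338, 0.0128], 0.6)]
top drilled_blank [([0.5879, 0.0492, 0.0293], 0.85), ([0.5325, 0.0983, 0.0347], 0.7)]
top slot [([0.532, 0.0972, 0.0321], 0.96)]
side knob [([0.504, 0.0948, 0.0315], 0.87), ([0.5392, 0.1901, 0.017], 0.16)]
side pivot [([0.5374, 0.1905, 0.0195], 0.7)]
side bolt_left [([0.5402, 0.1902, 0.02], 0.64), ([0.5881, 0.0433, 0.0327], 0.55)]
side bolt_right [([0.5425, 0.1904, 0.0153], 0.93)]
side plain_blank [([0.5265, -0.1219, 0.0115], 0.79), ([0.5045, 0.3631, 0.0102], 0.73), ([0.6452, -0.1349, 0.0161], 0.73), ([0.4085, -0.1003, 0.012], 0.67)]
side drilled_blank [([0.5874, 0.0462, 0.032], 0.71)]
side slot [([0.504, 0.0986, 0.0296], 0.73)]
```

View pics/top0.png

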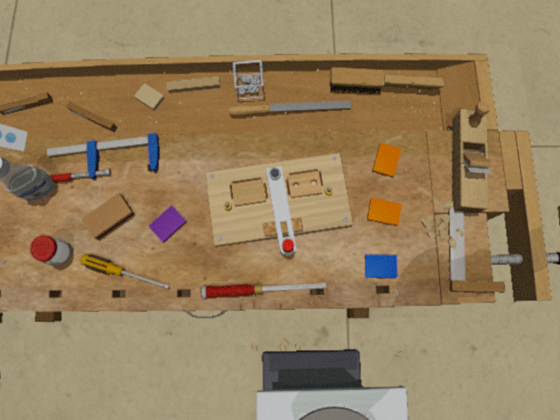

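View pics/side0.png

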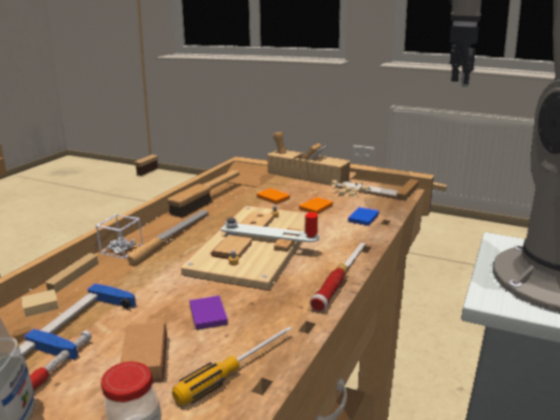

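The top picture shows the plain blank in the left nest at (248,190) and the drilled one at (305,183). The pivot is at (275,173), the red knob at (288,246), the left bolt near (228,206) and the right bolt near (329,189). The side view agrees, with the knob at (312,224). Next I'll measure these.

```bash
python3 - <<'E'
from h import *
np.set_printoptions(precision=4,suppress=True)
for c,(u0,u1,v0,v1) in {'top':(275,300,232,262),'side':(300,325,205,245)}.items():
    p,d=grab(c); h=cv2.cvtColor(p,cv2.COLOR_RGB2HSV)
    m=((h[...,0]<8)|(h[...,0]>172))&(h[...,1]>150)
    w=np.zeros_like(m); w[v0:v1,u0:u1]=1; P=pts(c,d,m&w)
    print(c,len(P),P.mean(0),np.median(P,0),P.min(0),P.max(0))
    if c=='top':
        T=P[P[:,2]>P[:,2].max()-.006]; print('knobtop',T.mean(0),len(T),(T.min(0)+T.max(0))/2)
        full=pts(c,d,d>0)
        import sys
        b=full[(full[:,0]>.45)&(full[:,0]<.72)&(full[:,1]>-.08)&(full[:,1]<.26)]
        brd=b[(b[:,2]>.012)&(b[:,2]<.022)][:,:2].astype(np.float32)
        print('board',cv2.minAreaRect(brd),len(brd))
    for q in [(275,173),(228,206),(329,189),(248,192),(305,183)] if c=='top' else [(231,225),(233,256),(274,210)]:
        mm=np.zeros_like(m); mm[q[1]-1:q[1]+2,q[0]-1:q[0]+2]=1; Q=pts(c,d,mm); print(q,np.median(Q,0),Q[:,2].max())
p,_=grab('top'); s=cv2.resize(p[145:265,200:360],None,fx=5,fy=5,interpolation=cv2.INTER_CUBIC); cv2.imwrite('pics/topz.png',s[:,:,::-1])
E
```

```text
top 106 [0.4508 0.0878 0.0791] [0.4508 0.0872 0.0806] [0.4411 0.0785 0.0507] [0.4634 0.0973 0.0849]
knobtop [0.4524 0.0883 0.0813] 82 [0.4531 0.088  0.0819]
board ((0.5664674639701843, 0.10660923272371292), (0.16917505860328674, 0.31116610765457153), 7.573368549346924) 6811
(275, 173) [0.6128 0.1115 0.053 ] 0.05540265066265315
(228, 206) [0.5459 0.2159 0.0319] 0.04113492393915075
(329, 189) [ 0.5773 -0.0058  0.044 ] 0.04683632291582107
(248, 192) [0.5772 0.1721 0.0294] 0.03277975101515884
(305, 183) [0.5956 0.0456 0.0294] 0.03154223979673998
side 254 [0.4467 0.0944 0.0655] [0.4464 0.0964 0.0666] [0.4379 0.0751 0.0376] [0.4618 0.1024 0.0822]
(231, 225) [0.6104 0.1208 0.0421] 0.04565764405901973
(233, 256) [0.5442 0.2205 0.0343] 0.0374536335694014
(274, 210) [ 0.5754 -0.0035  0.0336] 0.037642331087109904
```

View pics/topz.png

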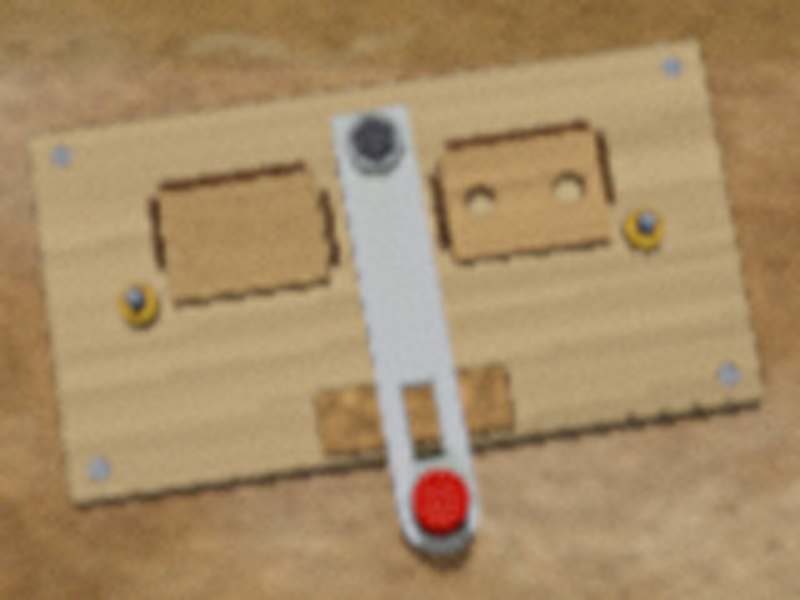

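The zoomed top view shows the left bolt's tip at (227.4,204.6) in full-picture pixels, the right bolt's at (329.2,189.8), the pivot head at (275,172.4) and the knob top at (288,245). The left blank has no holes, so the strap goes to the left. I'll triangulate these from both views and move closer meanwhile.

```bash
python3 - <<'E'
from h import *
from scipy.optimize import least_squares
np.set_printoptions(precision=4,suppress=True)
# knob: centroid of red in both views vs projected cylinder (z 42..81)
a=np.linspace(0,2*np.pi,40); 
obs={}
for c,(u0,u1,v0,v1) in {'top':(275,300,232,262),'side':(300,325,205,245)}.items():
    p,d=grab(c); h=cv2.cvtColor(p,cv2.COLOR_RGB2HSV)
    m=((h[...,0]<8)|(h[...,0]>172))&(h[...,1]>150)
    w=np.zeros_like(m); w[v0:v1,u0:u1]=1; v,u=np.nonzero(m&w); obs[c]=np.array([u.mean(),v.mean()]); print(c,obs[c],u.min(),u.max(),v.min(),v.max())
def hullc(c,x):
    P=np.concatenate([np.c_[x[0]+.013*np.cos(a),x[1]+.013*np.sin(a),np.full(40,x[2]+z)] for z in(-.0195,.0195)])
    H=cv2.convexHull(proj(c,P).astype(np.float32)); M=cv2.moments(H); return np.array([M['m10'],M['m01']])/M['m00']
for cs in (['top','side'],):
    s=least_squares(lambda x:np.concatenate([hullc(c,x)-obs[c] for c in cs]),[.452,.088,.0615],x_scale=.01,diff_step=1e-3); print('knob',s.x,s.fun)
def at(c,uv,z):
    return least_squares(lambda x:proj(c,[x[0],x[1],z])[0]-uv,[.55,.1]).x
print('boltL',at('top',(227.4,204.6),.044),'boltR',at('top',(329.2,189.8),.044),'piv',at('top',(275,172.4),.052),'knobtop',at('top',(288,245),.081))
E
python3 -m pendant '[85,0,-20.2,-29.5,0,85,0,-20.2,-29.5,0,85,0,-20.2,-29.5,0,85,0,-20.2,-29.5,0,85,0,-20.2,-29.5,0,85,0,-20.2,-29.5,0,85,0,-20.2,-29.5,0,85,0,-20.2,-29.5,0,85,0,-20.2,-29.5,0,85,0,-20.2,-29.5,0]'
```

```text
top [287.5849 245.1981] 283 292 239 251
side [311.0504 223.1744] 305 317 212 236
knob [0.4512 0.0871 0.0621] [ 0.2824  0.7465 -0.7238 -0.1052]
boltL [0.5463 0.2158] boltR [ 0.5754 -0.0061] piv [0.6147 0.1115] knobtop [0.451 0.087]
clock: 2.3
tcp_pos: [0.4707, -0.2986, 0.2315]
orientation: [1.975, 0.447, -1.974]
contact_force: [0.1, -0.7, 0.2]
grip_width: 0.0852
```

```bash
python3 -m pendant '[85,0,-35.6,-14.9,0,85,0,-35.6,-14.9,0,85,0,-35.6,-14.9,0,85,0,-35.6,-14.9,0,85,0,-35.6,-14.9,0,85,0,-35.6,-14.9,0,85,0,-35.6,-14.9,0,85,0,-35.6,-14.9,0,85,0,-35.6,-14.9,0,85,0,-35.6,-14.9,0,60,0,0,0,-0.1778,60,0,0,0,-0.1778,60,0,0,0,-0.1778,60,0,0,0,-0.1778,60,0,0,0,-0.1778,60,0,0,0,-0.1778,60,0,0,0,-0.1778,60,0,0,0,-0.1778,60,0,0,0,-0.1778,60,0,0,0,-0.1778]'
python3 -m pendant '[60,10,0,0,-0.1778,60,10,0,0,-0.1778,60,10,0,0,-0.1778,60,10,0,0,-0.1778,60,10,0,0,-0.1778,60,10,0,0,-0.1778,60,30,0,0,0,60,0,0,0,0]'
python3 - <<'E'
from h import *
o=r.get_obs(); M=R.from_rotvec(o['orientation']).as_matrix(); print(M.round(4),o['joints'])
d=np.array([.4512,.0871,.044])-o['tcp_pos']; print('tool shift mm',(M.T@d*1000).round(1),'yaw y',np.degrees(np.arctan2(M[1,1],M[0,1])))
grab('side','s1')
E
```

```text
clock: 4.8
tcp_pos: [0.4512, 0.0858, 0.2315]
orientation: [0.712, 1.451, -0.712]
contact_force: [-0.1, -0.3, -0.4]
grip_width: 0.06
clock: 5.8
tcp_pos: [0.4497, 0.0853, 0.14]
orientation: [-0.117, 1.571, 0.117]
contact_force: [0.2, -0.4, 0.1]
grip_width: 0.0602
[[-3.700e-03 -1.484e-01  9.889e-01]
 [-5.000e-04  9.889e-01  1.483e-01]
 [-1.000e+00  0.000e+00 -3.700e-03]] [ 0.28971807  0.32559651 -0.71103789  2.10592833  0.29094586  0.81035459
  1.12065058]
tool shift mm [96.   1.5  2.1] yaw y 98.53135033846135
```

View pics/s1.png

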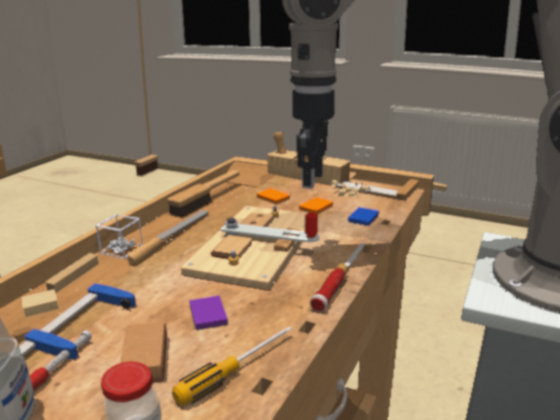

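The gripper, with its tips at (308,185), hangs centred above the knob at (312,224). I'll lower it and grip.

```bash
python3 -m pendant '[60,20,0.4,0.4,0,60,20,0.4,0.4,0,60,20,0.4,0.4,0,60,15,0.3,0.4,0,60,11,0,0.3,0,60,10,0,0,0,60,0,0,0,0]' && python3 -m pendant '[20,0,0,0,0,20,0,0,0,0,20,0,0,0,0,20,0,0,0,0,20,0,0,0,0,20,0,0,0,0]' 40
python3 -m pendant '[20,-4,0,0.5,0,20,-4,0,1,0,20,-5,0,1,0,20,-5,0,1,0,20,-5,0,1,0,20,-4,0,1,0,20,0,0,0,0]'
python3 - <<'E'
from h import *
o=r.get_obs(); print(o['contact_force'],o['moment'])
p,_=grab('side'); s=cv2.resize(p[150:280,170:350],None,fx=4,fy=4,interpolation=cv2.INTER_CUBIC); cv2.imwrite('pics/s2.png',s[:,:,::-1])
E
```

```text
clock: 6.72
tcp_pos: [0.4524, 0.0876, 0.0449]
orientation: [-0.117, 1.569, 0.117]
contact_force: [-0.3, 0.1, 0.1]
grip_width: 0.0599
clock: 7.48
tcp_pos: [0.453, 0.0876, 0.0457]
orientation: [-0.117, 1.567, 0.117]
contact_force: [-0.6, -0.8, 5.3]
grip_width: 0.0249
clock: 8.35
tcp_pos: [0.4582, 0.0884, 0.0725]
orientation: [-0.117, 1.567, 0.117]
contact_force: [0.8, 0.8, -4.5]
grip_width: 0.0253
[ 0.78293523  0.75761334 -4.54567455] [-0.02514527  0.173387    0.02866048]
```

View pics/s2.png

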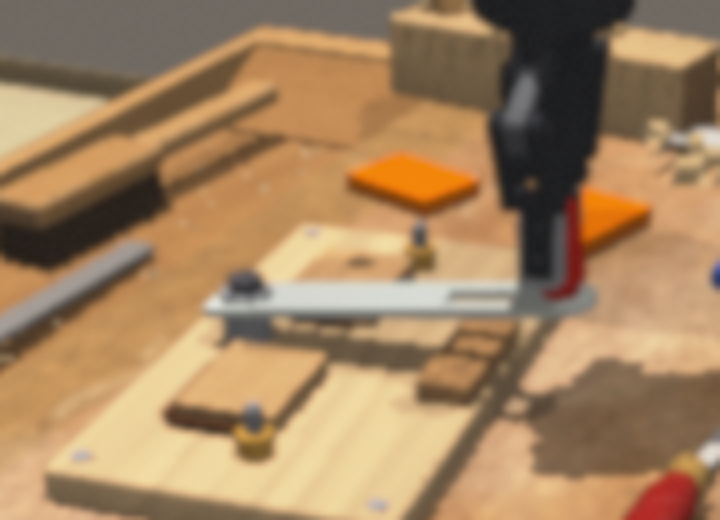

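The strap is off the cork rest, tilted up about its pivot, and held at the knob. I'll start the swing with a short part and check it.

```bash
python3 -m pendant '[20,0,12.9,0.5,0.0815,20,0,12.9,0.5,0.0815,20,0,12.9,0.5,0.0815,20,0,12.9,0.5,0.0815,20,0,0,0,0]'
cat > st.py <<'E'
from h import *
o=r.get_obs(); M=R.from_rotvec(o['orientation']).as_matrix(); v=o['tcp_pos'][:2]-np.array([.6147,.1115])
print('r',np.hypot(*v),'ang',np.degrees(np.arctan2(v[1],v[0]))%360,'toolz+180',(np.degrees(np.arctan2(M[1,2],M[0,2]))+180)%360,'F tool',(M.T@o['contact_force']).round(1),'mom',np.round(o['moment'],2),'z',o['tcp_pos'][2])
E
python3 st.py
```

```text
clock: 9.02
tcp_pos: [0.4582, 0.1406, 0.0721]
orientation: [0.137, 1.567, -0.137]
contact_force: [-1.6, -0.1, -2.5]
grip_width: 0.0248
r 0.1592107857523712 ang 169.47821841319882 toolz+180 169.9905969168622 F tool [ 2.5 -0.4 -1.6] mom [ 0.06  0.47 -0.08] z 0.07213449325913537
```

```bash
python3 -m pendant '[20,0,12.8,0.6,0.0811,20,0,12.8,0.6,0.0811,20,0,12.8,0.6,0.0811,20,0,12.8,0.6,0.0811,20,0,12.8,0.6,0.0811,20,0,12.8,0.6,0.0811,20,0,12.8,0.6,0.0811,20,0,12.8,0.6,0.0811,20,0,12.8,0.6,0.0811,20,0,12.8,0.6,0.0811,20,0,0,0,0]'
python3 st.py
python3 - <<'E'
from h import *
p,_=grab('side'); a=cv2.resize(p[190:290,170:300],None,fx=4,fy=4,interpolation=cv2.INTER_CUBIC)
p,_=grab('top'); b=cv2.resize(p[160:240,195:295],None,fx=4,fy=4,interpolation=cv2.INTER_CUBIC)
s=np.zeros((720,520,3),np.uint8); s[:400]=a; s[400:,:400]=b
cv2.imwrite('pics/s3.png',np.hstack([a[:320],b])[:,:,::-1][:, -800:] if 0 else cv2.resize(s,None,fx=.83,fy=.83)[:,:,::-1])
E
```

```text
clock: 10.4
tcp_pos: [0.5281, 0.2435, 0.072]
orientation: [0.769, 1.431, -0.769]
contact_force: [-0.5, 0.9, -4.5]
grip_width: 0.0249
r 0.15786260987053352 ang 123.262987633352 toolz+180 123.49502657880032 F tool [ 4.5  0.1 -1.1] mom [ 0.36  0.34 -0.03] z 0.07197720450291618
```

View pics/s3.png

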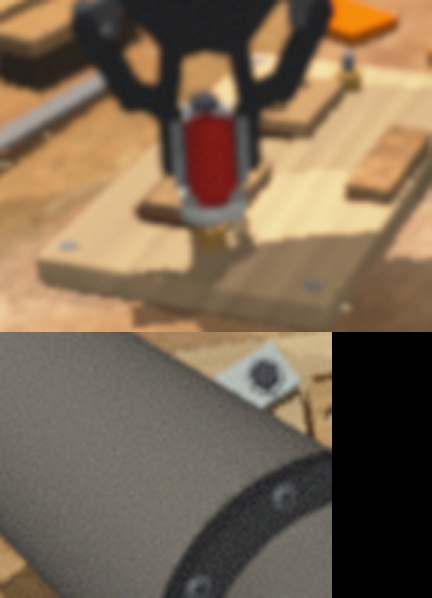

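The side view looks along the strap. The brass collar at about (213,238) sits directly under the knob at (211,160), so the strap is lined up. The top view is hidden by the arm. I'll lower gently and watch the force.

```bash
python3 -m pendant '[20,3,0.5,-0.8,0,20,3,0,-0.8,0,20,3,0,-0.8,0,20,3,0,-0.6,0,20,0,0,0,0,20,0,0,0,0]'; python3 st.py
```

```text
clock: 11.25
tcp_pos: [0.5271, 0.2464, 0.0605]
orientation: [0.77, 1.43, -0.77]
contact_force: [-0.4, 0.4, 2.0]
grip_width: 0.0246
r 0.16088844126685764 ang 123.002576221317 toolz+180 123.40016186105481 F tool [-2.  -0.1 -0.5] mom [-0.35 -0.2   0.  ] z 0.060541047805939954
```

```bash
python3 -m pendant '[20,2,0,-0.5,0,20,2,0,-0.5,0,20,0,0,0,0]'; python3 st.py;  python3 -m pendant '[20,2,0,-0.5,0,20,2,0,-0.5,0,20,0,0,0,0]'; python3 st.py
python3 - <<'E'
from h import *
p,_=grab('side'); cv2.imwrite('pics/s4.png',cv2.resize(p[190:290,170:300],None,fx=5,fy=5,interpolation=cv2.INTER_CUBIC)[:,:,::-1])
E
```

```text
clock: 11.62
tcp_pos: [0.5262, 0.2473, 0.0562]
orientation: [0.77, 1.43, -0.77]
contact_force: [0.3, 0.2, 1.4]
grip_width: 0.025
r 0.16212638048524122 ang 123.09233681944544 toolz+180 123.40958696037478 F tool [-1.4  0.4  0. ] mom [-0.28 -0.27  0.06] z 0.05615632167090658
clock: 12.0
tcp_pos: [0.5255, 0.2482, 0.0521]
orientation: [0.77, 1.43, -0.77]
contact_force: [-0.6, 1.0, 1.8]
grip_width: 0.025
r 0.16323436551463183 ang 123.13553441017227 toolz+180 123.40592012657672 F tool [-1.8  0.1 -1.2] mom [-0.19 -0.11  0.  ] z 0.052093294389827384
```

View pics/s4.png

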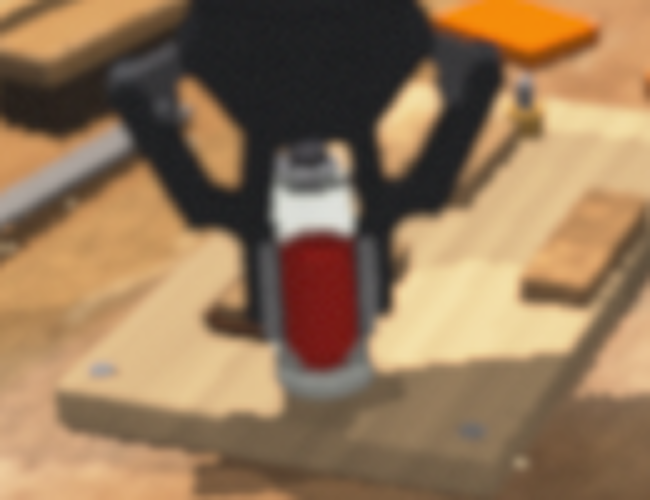

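The knob at (320,300) is lower and the force is steady below 2 N, so the bolt tip must already be in the slot. I'll keep lowering.

```bash
python3 -m pendant '[20,2,0,-0.4,0,20,2,0,-0.4,0,20,1.5,0,0,0,20,1.5,0,0,0,20,0,0,0,0]'; python3 st.py
```

```text
clock: 12.68
tcp_pos: [0.5252, 0.2491, 0.0459]
orientation: [0.77, 1.43, -0.77]
contact_force: [-3.6, 1.0, 9.4]
grip_width: 0.0249
r 0.16412168062687266 ang 123.03459235724178 toolz+180 123.39236207274122 F tool [-9.4 -2.4 -2.8] mom [-0.04  0.45 -0.05] z 0.045908676709762244
```

```bash
python3 -m pendant '[20,0.5,0,0,0,20,0,0,0,0,60,0,0,0,0,60,0,0,0,0,60,0,0,0,0,60,0,0,0,0,60,-15,0,0,0,60,-30,0,0,0,60,-40,0,0,0,60,-40,0,0,0,60,-40,0,0,0,60,0,-40,0,0,60,0,-40,0,0,60,0,-40,0,0,60,0,-40,0,0,60,0,-40,0,0,60,0,-40,0,0,60,0,0,0,0]'
python3 - <<'E'
from h import *
np.set_printoptions(precision=4,suppress=True)
print(r.get_obs()['contact_force'])
p,d=grab('top'); b=cv2.resize(p[145:245,195:355],None,fx=4,fy=4,interpolation=cv2.INTER_CUBIC)
P=pts('top',d,d>0); c=p[d>0].astype(int)
k=(c.max(1)-c.min(1)<30)&(c.min(1)>110)&(P[:,2]<.06)&(P[:,2]>.02)&(np.hypot(P[:,0]-.58,P[:,1]-.17)<.1)
Q=P[k]; A=np.c_[Q[:,:2]-Q[:,:2].mean(0),np.ones(len(Q))]; s=np.linalg.lstsq(A,Q[:,2],rcond=None)[0]; print(len(Q),'plane',s)
p,_=grab('side'); a=cv2.resize(p[185:285,170:330],None,fx=4,fy=4,interpolation=cv2.INTER_CUBIC)
cv2.imwrite('pics/s5.png',cv2.resize(np.vstack([a,b]),None,fx=.75,fy=.75)[:,:,::-1])
E
```

```text
clock: 14.92
tcp_pos: [0.3229, 0.115, 0.2103]
orientation: [0.77, 1.428, -0.772]
contact_force: [-0.6, 0.7, 0.5]
grip_width: 0.0599
[-0.5556  0.6667  0.5305]
1075 plane [ 0.0152 -0.0119  0.0357]
```

View pics/s5.png

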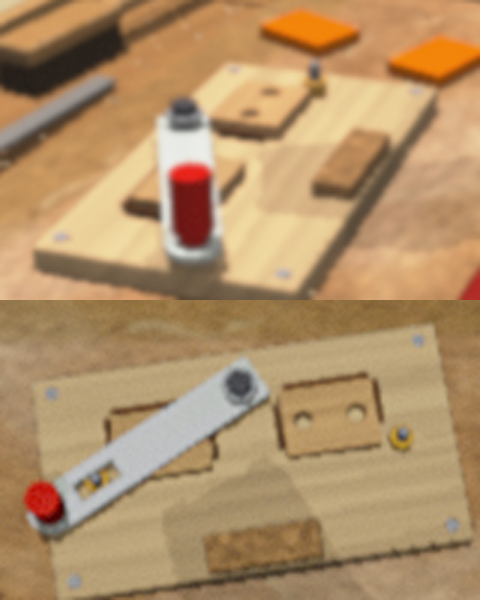

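The top view shows the left bolt and brass collar inside the slot at (97,480). The strap lies across the plain blank, and both blanks are still in their nests. The strap's top is at 35.7 mm (35 expected), its tilt is about 0.02 rad, and the gripper is clear.

```bash
python3 -c "from bench import r; print(r.hand_in())"
```

```text
the job is handed in; nothing more can be done
None
```

The strap is swung over to the left side, where the undrilled blank lies. Its slot is down over the left bolt and the knob is released. I handed the job in at about 15 s of the 40 s allowed; it reported no verdict.

- **Move:** I gripped the knob, lifted it about 27 mm, swung it about 65 degrees around the pivot and lowered it. Measured forces stayed below about 10 N.
- **Seating:** The last top view shows the bolt and collar inside the slot. The strap's top measured 35.7 mm against 35 mm expected for lying flat. The fitted tilt was about 0.02 rad, against the 0.06 limit.
- **Blanks and gripper:** Both blanks look undisturbed in their nests, judged by eye and not measured. The gripper is well clear, with a force reading of about 1 N, close to zero.
- **Disagreements:** Most network reports for the pivot and bolts were wrong, so I measured those points from pixels and depth instead. The two estimates of the bolt's direction differed by 0.7 degrees, within the slot's clearance.

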